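Lock a display bracket into the slotted stand

ROBOT

A 7-joint arm with a two-finger parallel gripper is mounted at the origin on the work surface. World frame = base frame: x ahead of the robot, y to its left, z up, the work surface at z = 0. Lengths are in m, angles in rad, forces in N, time in s.
With the tool pointing down it reaches from about 0.425 to 0.925 m from the base axis. Payload 6.8 kg.
Tool frame: the origin (TCP) lies on the centre line of the jaws, within the pads' length; the fingertips stand 19 mm ahead of it and the grasp point (between the pads) is the TCP; z points along the fingers, y is the line along which they close (so a half turn about z gives the same grasp; the last joint's range is limited). The gripper opens to 88 mm and grips with 3 to 60 N. Pads are 20 mm wide; open, the fingers measure 115 mm over their backs; the gripper's body (75 mm by 178 mm) begins 61 mm behind the grasp point.
Start: joints at [-1.375, 0.477, 0.022, 1.555, -0.011, 1.109, -0.083], TCP at [0.202, 0.644, 0.242] pointing down, gripper open.
Joint ranges: [-2.96, 2.96], [-0.34, 2.1], [-1.41, 1.46], [0.24, 2.44], [-1.37, 4.51], [0.17, 1.92], [-2.96, 2.96]. Speed limits (rad/s): [2.39, 2.39, 3.14, 3.14, 3.14, 3.14, 3.14].

INTERFACE

Orientations are given as a 3x3 rotation matrix whose columns are the frame's x, y, z axes.
In Python, from workcell import telemetry, eyes, order gives the robot as it stands.
- The arm moves only by the tool carry_out, never from a script. Its argument "deltas" is a list of rows, each an object of numbers: "tx", "ty", "tz": the shift along the world's x, y, z in mm; "wx", "wy", "wz": the turn, a rotation vector about the world's x, y, z in degrees; "hand": the closure, from 0 (fully open) to 1 (shut). In form: [{"tx": .., "ty": .., "tz": .., "wx": .., "wy": .., "wz": .., "hand": ..}, ...]. A call has 1 to 8 rows; each row shifts and turns the commanded pose from where the row before left it; what a row does not reach is not made up. A row lasts 1/8 s, in which the tool goes at most 62.5 mm and 10.7 degrees, less where a joint would pass 70% of its speed; a pose out of reach is approached as far as the arm can. A call with a gripper value outside its range is refused whole. The fingers move at their own pace and stop on an object; "force" is the grip in N (left out, the last holds). Time passes only in rows, so rows that do not move let the fingers close. It gives the time, the measured TCP pose, the force, the opening and the grip force at its end, in the units of the state.
- telemetry.sense(): the state, without advancing time (a new reading comes with each control period).
- eyes.get_image(name): name is "side" or "top" or "wrist"; returns a dict with "image" (480x640x3 uint8, red, green, blue), "K" (3x3 intrinsics, pixels), "k1" (the pictures are not rectified: a ray, as slopes to the right and down, at radius r is drawn at 1 + k1 r^2 times it, then the intrinsics apply), "eye" and "attitude" of the camera in the world. Camera axes: x right, y down, z forward; pixel columns grow to the right and rows downward; lengths in m; the calibration is good to about 2 mm. A picture is of the moment at which its call begins. There is no depth.
- order.job_done(): hands the job in; it is judged then, once.
The state is a dict: "time": time; "joints": joint angles; "qvel": joint speeds; "joint_efforts": joint torques, N m; "eef_pos": TCP position; "tool_rot": TCP orientation; "force": force on the tool from outside, world axes, zero at the start; "moment": the same for the moment, N m; "opening": opening from 0.0 (shut) to 1.0 (fully open); "gripper_force": force on a finger pad.
Only numpy, scipy, OpenCV 4.12 (cv2) and the standard library are available. Lean on these libraries where they do the work, as an engineer would, in place of code of your own. Each camera call takes 0.05 s, during which the arm holds its last target. There are 200 camera calls.

TASK

Pick up the yellow display bracket, hook its two claws into the two slots above and below the red catch of the blue slotted stand, and press it straight down, firmly but gently, until the catch snaps out and locks it. Let go of it and leave the other goods on the counter where they are.

Things in the scene. Friction and masses are not known exactly. Their poses are not given: they have to be found in the camera images.
- bracket: (all sizes in mm) loose yellow display bracket, 0.2 kg, standing the way up it is mounted. Origin: plane of its back face, mid width, underside; x towards the claws, y across, z up. Back plate x -12 to 0, 30 wide, 122 high; tube x -156 to -12, 20 wide, z 0 to 25; end plate at x -162 to -156, 44 wide, 40 high.
- grip (a point): on the display bracket: middle of the black sleeve (50 long) on the tube, 75 behind the back face, at half the tube's height (12.5 above its underside); axes as the display bracket's. Grip here across y (20 wide) from above; near the centre of mass.
- claw (a point): on the display bracket: root of the upper steel claw, on the back face, at the neck's underside, 106 above the bracket's underside (lower claw: 80 below it). Each claw, 5 wide (y), is a neck 8 high reaching 11 along x, with a lip at x 6 to 11 hanging 16 below the neck's underside. Between the claws the back is recessed 7, with a ramped steel tooth that pushes the catch in on the way down.
- stand: blue display stand, fixed. Foot 170 x 130 x 12, post 54 wide, 312 high. Origin at counter height on the slotted strip's front plane, mid width; x points into the strip (push the display bracket in along +x; home, it has the same axes), y across, z up. Bare metal strip 42 wide, 4 thick, hollow 25 deep behind, with three slots 10 wide, 46 high; the upper two are used.
- slot (a point): on the stand, front plane, mid width: nominal lower edge of the top slot, 226 above the counter; the next is 80 lower. The red catch is 29 below this point. THE STRIP, slots and catch together, SITS UP TO 8 mm HIGHER OR LOWER THAN NOMINAL, differently each time and not measured: the end of the press must be felt. It does not move under the loads of the work.
- seat (a point): on the stand, front plane, mid width, 120 above the counter: the bracket's origin when home, if the strip is at its nominal (really up to 8 mm off); axes as the stand's. With the origin 27 above it the claws face the middle of the slots (11 free above and below, less the strip's error) and go in until the back face meets the strip; then press down 19 to 35 till the necks rest on the edges.
- catch (a joint): how far the red spring catch (16 wide, 4 high, standing 6 out of the strip) is pushed in, m: 0 = fully out, at most 0.009. On the press the tooth pushes it in 2 to 6 mm, needing some 6 to 14 N downward at the grip (over 18 N is forcing it); it springs back to 0 when locked, 2 to 5 mm before the necks rest on the slot edges.
- tape: a roll of orange tape lying flat, 90 across, 30 high; origin mid underside. Leave alone.
- padlock: a brass padlock standing up, body 44 x 22 x 40, 72 high with its shackle; origin mid underside. Leave alone.
- tub: a white tub of hinges, 100 across the rim, 65 high; origin mid underside. Leave alone.
Not all that is in view belongs to the job. Several things have the shape of the bracket; the one meant has the colours described above.

How it is judged:
By the outcome, as a careful person would: the job done as asked, in the order asked, and still so for the second after the job is handed in, with the robot touching nothing.
It also fails if it takes over 67 s, if anything falls off the work surface, if the arm or the gripper's body presses on something with over 40 N, if the wrist force passes 120 N, or if a joint passes its speed limit or range.

## Working session

There is one attempt and no reset: what is moved stays moved. The work goes in short steps, Python scripts to look and compute and a tool call to move; the robot and the scene stay as the last step left them, time stands still between calls to the robot, and variables do not carry over. Pictures are saved under pics/ and viewed, at most 10 in all, crops included, and the job is handed in when it is done.

Besides the shell and the picture viewer there is one more tool, called after "Call:" as name(argument=value, ...), one argument or row to a line, values as JSON. carry_out: Moves the arm, as the interface text tells. Its arguments: {"type":"object","properties":{"deltas":{"type":"array"},"force":{"type":"number"}},"required":["deltas"]}

```bash
mkdir -p pics; cat > h.py <<'E'
import numpy as np, cv2
from workcell import telemetry, eyes, order
def get(n,save=None):
    d=eyes.get_image(n)
    if save: cv2.imwrite('pics/'+save,cv2.cvtColor(d['image'],cv2.COLOR_RGB2BGR))
    return d
def ray(d,uv):
    K=np.array(d['K'],float); p=np.array([[uv]],float)
    q=cv2.undistortPoints(p,K,np.array([d['k1'],0,0,0],float))[0,0]
    r=np.array(d['attitude'])@np.array([q[0],q[1],1.]); return np.array(d['eye']),r/np.linalg.norm(r)
def plane(d,uv,z):
    e,r=ray(d,uv); return e+r*(z-e[2])/r[2]
def proj(d,P):
    R=np.array(d['attitude']); c=R.T@(np.array(P)-np.array(d['eye'])); s=c[:2]/c[2]
    s=s*(1+d['k1']*(s@s)); K=np.array(d['K']); return K[0,0]*s[0]+K[0,2],K[1,1]*s[1]+K[1,2]
def tri(d1,u1,d2,u2):
    e1,r1=ray(d1,u1); e2,r2=ray(d2,u2)
    t=np.linalg.lstsq(np.c_[r1,-r2],e2-e1,rcond=None)[0]; a=e1+t[0]*r1;b=e2+t[1]*r2
    return (a+b)/2,np.linalg.norm(a-b)
E
python3 - <<'E'
from h import *
ims=[get(n) for n in('top','side')]
for n,d in zip(('top','side'),ims):
    cv2.imwrite(f'pics/{n}0.png',cv2.cvtColor(d['image'],cv2.COLOR_RGB2BGR)); print(n,np.round(d['eye'],3),np.round(d['attitude'],3).tolist(),d['K'],d['k1'])
print(telemetry.sense())
E
```

```text
top [ 0.393 -0.028  1.397] [[-0.001, -0.988, 0.152], [-1.0, 0.001, -0.003], [0.003, -0.152, -0.988]] [[433.4094011    0.         319.57305278]
 [  0.         433.4094011  244.29158963]
 [  0.           0.           1.        ]] -0.0761554464294425
side [-0.101 -0.844  0.859] [[0.768, -0.362, 0.528], [-0.641, -0.428, 0.638], [-0.005, -0.828, -0.56]] [[558.14009562   0.         309.45812885]
 [  0.         558.14009562 245.18123501]
 [  0.           0.           1.        ]] -0.07627863672217151
{'time': 0.1, 'joints': array([-1.37507443,  0.47767958,  0.02235119,  1.55630646, -0.01148395,
        1.1093277 , -0.08309938]), 'qvel': array([-4.83293785e-04, -2.43228907e-03,  1.41393449e-03, -2.99711165e-03,
        1.55607513e-03,  2.26090733e-04,  7.88813958e-05]), 'joint_efforts': array([ 4.46100166e-03, -5.84093750e+01,  1.54001869e+00, -2.73315024e+01,
       -5.42530697e-02,  1.30913951e-02,  7.01863109e-05]), 'eef_pos': array([0.20180669, 0.64360224, 0.24082397]), 'tool_rot': array([[-9.54206282e-01,  2.99149210e-01, -3.48589264e-04],
       [ 2.99149384e-01,  9.54205025e-01, -1.55413585e-03],
       [-1.32292886e-04, -1.58724646e-03, -9.99998732e-01]]), 'force': array([-1.07054763,  0.95400263, -0.47653077]), 'moment': array([ 0.01127614, -0.01718037,  0.00129825]), 'gripper_force': 0.0, 'opening': 1.002984577585617}
```

View pics/top0.png

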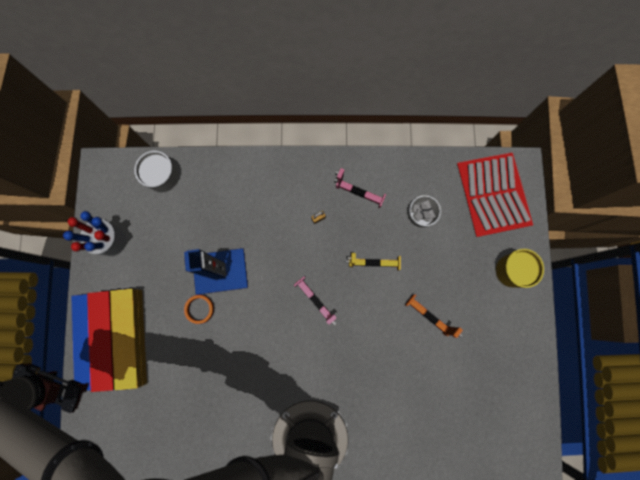

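View pics/side0.png

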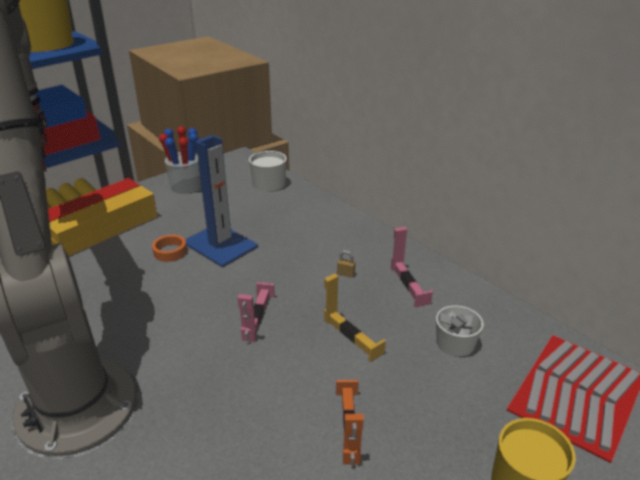

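Candidates shaped like the bracket in the top view are yellow (375,262), pink (360,190), pink (317,301) and orange (433,317). Yellow (375,262) fits the description: yellow with a black sleeve and steel claws facing the stand at (212,265). I'll confirm it in one enlarged composite and measure in the same step.

```bash
python3 - <<'E'
from h import *
t=get('top');s=get('side')
def crop(d,x,y,w,h,k): return cv2.resize(cv2.cvtColor(d['image'],cv2.COLOR_RGB2BGR)[y:y+h,x:x+w],None,fx=k,fy=k,interpolation=cv2.INTER_CUBIC)
a=crop(t,340,244,70,36,6); b=crop(s,180,130,80,136,4); c=crop(t,180,240,72,60,5); 
im=np.zeros((600,800,3),np.uint8); im[:216,:420]=a; im[:544,440:760]=b; im[230:530,:360]=c
cv2.imwrite('pics/comp.png',im)
for n,d,box in(('top',t,(340,244,410,280)),('side',s,(315,265,395,365))):
    hsv=cv2.cvtColor(d['image'],cv2.COLOR_RGB2HSV); m=cv2.inRange(hsv,(18,110,70),(35,255,255)); x0,y0,x1,y1=box
    M=np.zeros_like(m);M[y0:y1,x0:x1]=m[y0:y1,x0:x1]
    k,l,st,ce=cv2.connectedComponentsWithStats(M)
    for i in range(1,k): 
        if st[i,4]>5: print(n,st[i],ce[i])
    m=cv2.inRange(d['image'],(0,0,0),(45,45,45)); M=np.zeros_like(m);M[y0:y1,x0:x1]=m[y0:y1,x0:x1]
    k,l,st,ce=cv2.connectedComponentsWithStats(M)
    for i in range(1,k): 
        if st[i,4]>15: print(n,'black',st[i],ce[i])
    hb=cv2.inRange(hsv,(105,120,30),(125,255,255)); x0,y0,x1,y1=(180,240,252,300) if n=='top' else (180,130,262,268)
    M=np.zeros_like(m);M[y0:y1,x0:x1]=hb[y0:y1,x0:x1]
    cs=max(cv2.findContours(M,0,2)[0],key=cv2.contourArea); print(n,'blue',cv2.approxPolyDP(cs,2.5,True)[:,0].tolist())
E
```

```text
top [349 253  17  14 139] [356.22302158 260.62589928]
top [380 256  21  14 157] [391.46496815 262.72611465]
top black [366 260  14   6  83] [372.42168675 262.46987952]
top blue [[242, 249], [208, 254], [226, 264], [224, 277], [203, 272], [200, 267], [191, 267], [189, 254], [199, 255], [199, 250], [185, 252], [186, 270], [194, 273], [196, 293], [246, 287]]
side [338 265  16  11 142] [345.61971831 269.28873239]
side [325 274  21  55 623] [332.30497592 301.96789727]
side [354 332  31  29 463] [369.05399568 345.16414687]
side black [341 323  17  17 163] [348.14110429 330.        ]
side blue [[189, 130], [189, 158], [193, 157], [195, 149], [199, 152], [207, 218], [210, 220], [208, 229], [187, 239], [187, 243], [223, 264], [256, 245], [244, 238], [241, 241], [239, 237], [234, 244], [233, 239], [230, 245], [216, 247], [209, 239], [215, 235], [213, 220], [210, 219], [212, 209], [207, 186], [209, 181], [205, 180], [208, 174], [204, 150], [207, 144], [220, 140], [211, 136], [198, 140], [195, 130]]
```

View pics/comp.png

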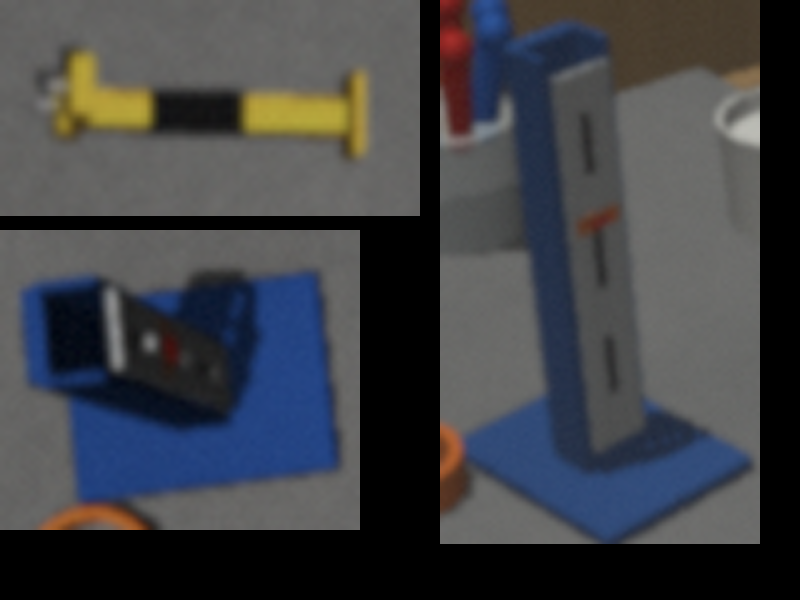

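The composite confirms the yellow bracket: claws at the left (px ~348,258) and sleeve at (372.4,262.5). The stand's strip faces -y, towards the bracket, with the catch at about (219,185) in the side view and (213.5,264) in the top view.

```bash
python3 - <<'E'
from h import *
t=get('top');s=get('side');w=get('wrist')
C=lambda x,y:((x+.5)/6-.5+340,(y+.5)/6-.5+244)
S=lambda x,y:((x+.5)/5-.5+180,(y-230+.5)/5-.5+240)
D=lambda x,y:((x-440+.5)/4-.5+180,(y+.5)/4-.5+130)
P=lambda d,u,z:np.round(plane(d,u,z)*1000,1)
for n,u,z in(('sleeve',C(198,111),.025),('sl L',C(153,109),.025),('sl R',C(243,112),.025),('end',C(357,113),.036),('endT',C(357,72),.040),('endB',C(357,155),.040),('plateTL',C(72,52),.122),('plateTR',C(95,52),.122)):print(n,P(t,u,z))
print('sleeve side',P(s,(348.1,330),.0125))
for n,u,z in(('striptop far',S(117,286),.312),('striptop near',S(127,370),.312),('postTL',S(24,292),.312),('postBL',S(33,385),.312),('postTR',S(103,278),.312),('foot1',S(318,272),.012),('foot2',S(338,466),.012),('foot3',S(80,500),.012)):print(n,P(t,u,z))
for n,u,z in(('footL',D(467,440),.012),('footN',D(612,540),.012),('footR',D(752,460),.012)):print(n,P(s,u,z))
p=[tri(t,S(*a),s,D(*b)) for a,b in (((172,350),(600,221)),((150,341),(588,143)))]
for q,e in p: print(np.round(q*1000,1),round(e*1000,1))
print(np.round(w['eye'],3),np.round(w['attitude'],3).tolist())
E
```

```text
sleeve [ 546.  -201.7   25. ]
sl L [ 547.1 -177.8   25. ]
sl R [ 545.4 -225.7   25. ]
end [ 543.5 -284.5   36. ]
endT [ 564.9 -284.4   40. ]
endB [ 520.9 -283.1   40. ]
plateTL [ 564.6 -127.5  122. ]
plateTR [ 564.6 -138.9  122. ]
sleeve side [ 548.6 -193.2   12.5]
striptop far [542.8 264.2 312. ]
striptop near [500.  257.4 312. ]
postTL [539.7 311.9 312. ]
postBL [492.3 305.1 312. ]
postTR [546.9 271.5 312. ]
foot1 [593.4 214.3  12. ]
foot2 [468.3 198.4  12. ]
foot3 [446.1 363.8  12. ]
footL [456.3 361.   12. ]
footN [469.8 196.2  12. ]
footR [592.7 213.   12. ]
[522.6 262.  199.3] 0.6
[520.5 261.1 254.8] 1.5
[0.134 0.665 0.383] [[0.3, 0.921, 0.248], [0.954, -0.29, -0.077], [0.001, 0.259, -0.966]]
```

Call:
carry_out(
  deltas=[
    {"tx": 24, "ty": -53, "tz": 14, "wz": -5},
    {"tx": 24, "ty": -53, "tz": 14, "wz": -5},
    {"tx": 24, "ty": -53, "tz": 14, "wz": -5},
    {"tx": 24, "ty": -53, "tz": 14, "wz": -5},
    {"tx": 24, "ty": -53, "tz": 14, "wz": -5},
    {"tx": 24, "ty": -53, "tz": 14, "wz": -5},
    {"tx": 24, "ty": -53, "tz": 14, "wz": -5},
    {"tx": 24, "ty": -53, "wz": -5},
  ],
)

```text
$.deltas[0]: bad value
```

Call:
carry_out(
  deltas=[
    {"tx": 19, "ty": -53, "tz": -14, "wz": -5},
    {"tx": 19, "ty": -53, "tz": -14, "wz": -5},
    {"tx": 19, "ty": -53, "tz": -14, "wz": -5},
    {"tx": 19, "ty": -53, "tz": -14, "wz": -5},
    {"tx": 19, "ty": -53, "tz": -14, "wz": -5},
    {"tx": 19, "ty": -53, "tz": -14, "wz": -5},
    {"tx": 19, "ty": -53, "tz": -14, "wz": -5},
    {"tx": 19, "ty": -50, "wz": 0},
  ],
)

```text
$.deltas[0]: bad value
```

```bash
python3 - <<'E'
from h import *
w=get('wrist','w1.png');s=telemetry.sense();print(s['time'],s['eef_pos'],s['tool_rot'].round(3).tolist(),s['joints'].round(2),s['force'])
for P in [(.546,-.2017,.025),(.5435,-.2845,.04),(.549,-.133,.122)]: print(proj(w,P))
E
```

```text
0.4 [0.2018807  0.64403984 0.24153273] [[-0.954, 0.299, -0.0], [0.299, 0.954, -0.0], [0.0, -0.0, -1.0]] [-1.38  0.48  0.02  1.56 -0.01  1.11 -0.08] [0.63113216 0.07541727 1.01375389]
(np.float64(-74.46698174401723), np.float64(538.8281940328584))
(np.float64(-97.68000173016532), np.float64(538.07386634055))
(np.float64(-75.51885340499524), np.float64(575.4789160417718))
```

View pics/w1.png

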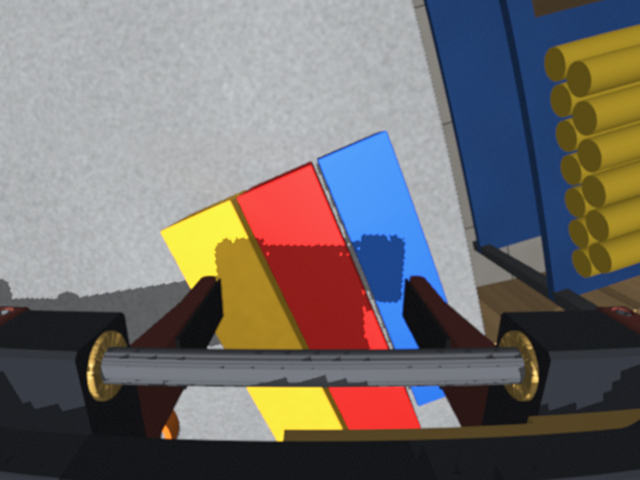

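The move was refused, so the wrist view still shows the start: the coloured box under the fingers. I'll resend with every field filled in.

Call:
carry_out(
  deltas=[
    {"tx": 24, "ty": -53, "tz": 14, "wx": 0, "wy": 0, "wz": -5, "hand": 0},
    {"tx": 24, "ty": -53, "tz": 14, "wx": 0, "wy": 0, "wz": -5, "hand": 0},
    {"tx": 24, "ty": -53, "tz": 14, "wx": 0, "wy": 0, "wz": -5, "hand": 0},
    {"tx": 24, "ty": -53, "tz": 14, "wx": 0, "wy": 0, "wz": -5, "hand": 0},
    {"tx": 24, "ty": -53, "tz": 14, "wx": 0, "wy": 0, "wz": -5, "hand": 0},
    {"tx": 24, "ty": -53, "tz": 14, "wx": 0, "wy": 0, "wz": -5, "hand": 0},
    {"tx": 24, "ty": -53, "tz": 14, "wx": 0, "wy": 0, "wz": -5, "hand": 0},
    {"tx": 24, "ty": -53, "tz": 0, "wx": 0, "wy": 0, "wz": -5, "hand": 0},
  ],
)

```text
time: 1.4
eef_pos: [0.395, 0.2185, 0.3411]
tool_rot: [[-0.536, 0.844, 0.002], [0.844, 0.536, 0.002], [0.001, 0.003, -1.0]]
force: [0.6, -0.5, -0.1]
opening: 0.997
gripper_force: 0.0
```

Call:
carry_out(
  deltas=[
    {"tx": 19, "ty": -53, "tz": -13, "wx": 0, "wy": 0, "wz": -5, "hand": 0},
    {"tx": 19, "ty": -53, "tz": -13, "wx": 0, "wy": 0, "wz": -5, "hand": 0},
    {"tx": 19, "ty": -53, "tz": -13, "wx": 0, "wy": 0, "wz": -5, "hand": 0},
    {"tx": 19, "ty": -53, "tz": -13, "wx": 0, "wy": 0, "wz": -5, "hand": 0},
    {"tx": 19, "ty": -53, "tz": -13, "wx": 0, "wy": 0, "wz": -5, "hand": 0},
    {"tx": 19, "ty": -53, "tz": -13, "wx": 0, "wy": 0, "wz": -5, "hand": 0},
    {"tx": 19, "ty": -53, "tz": -13, "wx": 0, "wy": 0, "wz": -5, "hand": 0},
    {"tx": 19, "ty": -50, "tz": 0, "wx": 0, "wy": 0, "wz": 0, "hand": 0},
  ],
)

```text
time: 2.4
eef_pos: [0.546, -0.2022, 0.2477]
tool_rot: [[0.043, 0.999, -0.001], [0.999, -0.043, 0.0], [0.0, -0.001, -1.0]]
force: [0.1, 0.5, 0.9]
opening: 0.998
gripper_force: 0.0
```

Call:
carry_out(
  deltas=[
    {"tx": 0, "ty": 0, "tz": 0, "wx": 0, "wy": 0, "wz": 0, "hand": 0},
  ],
)

```text
time: 2.52
eef_pos: [0.5458, -0.2057, 0.2487]
tool_rot: [[0.049, 0.999, 0.0], [0.999, -0.049, -0.003], [-0.003, 0.0, -1.0]]
force: [-0.2, 0.4, -0.3]
opening: 1.001
gripper_force: 0.0
```

```bash
python3 - <<'E'
from h import *
w=get('wrist','w2.png');s=telemetry.sense();print(s['time'],s['eef_pos'],s['tool_rot'].round(3).tolist(),s['joints'].round(2),s['force'])
for P in [(.546,-.2017,.025),(.5435,-.2845,.04),(.549,-.133,.122)]: print(proj(w,P))
E
```

```text
2.575 [ 0.54565187 -0.20282679  0.24848288] [[0.046, 0.999, -0.001], [0.999, -0.046, -0.001], [-0.001, -0.0, -1.0]] [-0.32  0.38  0.74  1.81 -0.29  1.06  0.49] [ 0.01833038  0.03691811 -0.85333744]
(np.float64(312.7392728847241), np.float64(213.07398235810692))
(np.float64(314.2731386842098), np.float64(294.0490052596122))
(np.float64(312.37984431035414), np.float64(143.17879636455524))
```

View pics/w2.png

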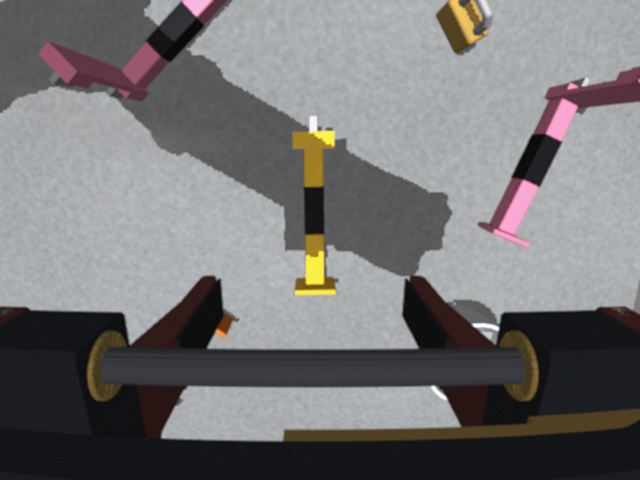

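The wrist view shows the yellow bracket right under the gripper: sleeve at (314,211), end plate (315,287), claws up at (313,125). This is within 2 mm of the prediction. I'll descend now.

Call:
carry_out(
  deltas=[
    {"tx": 1, "ty": 1, "tz": -40, "wx": 0, "wy": 0, "wz": 0, "hand": 0},
    {"tx": 0, "ty": 0, "tz": -50, "wx": 0, "wy": 0, "wz": 0, "hand": 0.2},
    {"tx": 0, "ty": 0, "tz": -50, "wx": 0, "wy": 0, "wz": 0, "hand": 0.3},
    {"tx": 0, "ty": 0, "tz": -40, "wx": 0, "wy": 0, "wz": 0, "hand": 0.3},
    {"tx": 0, "ty": 0, "tz": -25, "wx": 0, "wy": 0, "wz": 0, "hand": 0.3},
    {"tx": 0, "ty": 0, "tz": -15, "wx": 0, "wy": 0, "wz": 0, "hand": 0.3},
    {"tx": 0, "ty": 0, "tz": -6, "wx": 0, "wy": 0, "wz": 0, "hand": 0.3},
    {"tx": 0, "ty": 0, "tz": 0, "wx": 0, "wy": 0, "wz": 0, "hand": 0.3},
  ],
)

```text
time: 3.58
eef_pos: [0.5473, -0.1996, 0.0232]
tool_rot: [[0.042, 0.999, 0.001], [0.999, -0.042, 0.0], [0.0, 0.001, -1.0]]
force: [0.5, 0.5, 0.3]
opening: 0.702
gripper_force: 0.0
```

Call:
carry_out(
  deltas=[
    {"tx": 0, "ty": 0, "tz": 0, "wx": 0, "wy": 0, "wz": 0, "hand": 0.6},
    {"tx": 0, "ty": 0, "tz": 0, "wx": 0, "wy": 0, "wz": 0, "hand": 0.7},
    {"tx": 0, "ty": 0, "tz": 0, "wx": 0, "wy": 0, "wz": 0, "hand": 1},
    {"tx": 0, "ty": 0, "tz": 0, "wx": 0, "wy": 0, "wz": 0, "hand": 1},
    {"tx": 0, "ty": 0, "tz": 0, "wx": 0, "wy": 0, "wz": 0, "hand": 1},
    {"tx": 0, "ty": 0, "tz": 0, "wx": 0, "wy": 0, "wz": 0, "hand": 1},
  ],
  force=50,
)

```text
time: 4.32
eef_pos: [0.547, -0.1999, 0.0228]
tool_rot: [[0.042, 0.999, 0.0], [0.999, -0.042, 0.0], [0.0, 0.0, -1.0]]
force: [-0.1, 0.5, 0.5]
opening: 0.226
gripper_force: 50.0
```

Call:
carry_out(
  deltas=[
    {"tx": 0, "ty": 0, "tz": 25, "wx": 0, "wy": 0, "wz": 0, "hand": 1},
    {"tx": 0, "ty": 0, "tz": 45, "wx": 0, "wy": 0, "wz": 0, "hand": 1},
    {"tx": 0, "ty": 0, "tz": 50, "wx": 0, "wy": 0, "wz": 0, "hand": 1},
    {"tx": 0, "ty": 0, "tz": 45, "wx": 0, "wy": 0, "wz": 0, "hand": 1},
    {"tx": 0, "ty": 25, "tz": 0, "wx": 0, "wy": 0, "wz": 2, "hand": 1},
    {"tx": 0, "ty": 45, "tz": 0, "wx": 0, "wy": 0, "wz": 2, "hand": 1},
    {"tx": 0, "ty": 50, "tz": 0, "wx": 0, "wy": 0, "wz": 2, "hand": 1},
    {"tx": 0, "ty": 50, "tz": 0, "wx": 0, "wy": 0, "wz": 2, "hand": 1},
  ],
)

```text
time: 5.32
eef_pos: [0.5464, -0.0285, 0.1874]
tool_rot: [[-0.098, 0.995, -0.0], [0.995, 0.098, 0.0], [0.0, -0.0, -1.0]]
force: [0.1, -0.5, -1.7]
opening: 0.224
gripper_force: 50.0
```

Call:
carry_out(
  deltas=[
    {"tx": -2, "ty": 50, "tz": 0, "wx": 0, "wy": 0, "wz": 2, "hand": 1},
    {"tx": -2, "ty": 45, "tz": -8, "wx": 0, "wy": 0, "wz": 0, "hand": 1},
    {"tx": -2, "ty": 40, "tz": -10, "wx": 0, "wy": 0, "wz": 0, "hand": 1},
    {"tx": -2, "ty": 25, "tz": 0, "wx": 0, "wy": 0, "wz": 0, "hand": 1},
    {"tx": 0, "ty": 7, "tz": 0, "wx": 0, "wy": 0, "wz": 0, "hand": 1},
    {"tx": 0, "ty": 0, "tz": 0, "wx": 0, "wy": 0, "wz": 0, "hand": 1},
    {"tx": 0, "ty": 0, "tz": 0, "wx": 0, "wy": 0, "wz": 0, "hand": 1},
  ],
)

```text
time: 6.2
eef_pos: [0.5391, 0.1354, 0.1698]
tool_rot: [[-0.13, 0.992, 0.0], [0.992, 0.13, -0.0], [-0.001, 0.0, -1.0]]
force: [-0.7, 0.0, -1.3]
opening: 0.225
gripper_force: 50.0
```

```bash
python3 - <<'E'
from h import *
t=get('top');s=get('side');w=get('wrist')
z=telemetry.sense();print(z['time'],z['eef_pos'],z['tool_rot'].round(3).tolist(),z['joints'].round(2),z['force'],z['opening'])
import pickle;pickle.dump((t,s,w),open('v3.pkl','wb'))
def crop(d,x,y,w,h,k): return cv2.resize(cv2.cvtColor(d['image'],cv2.COLOR_RGB2BGR)[y:y+h,x:x+w],None,fx=k,fy=k,interpolation=cv2.INTER_CUBIC)
im=np.zeros((600,800,3),np.uint8)
a=crop(t,180,225,100,60,4); im[:240,:400]=a
b=crop(s,190,130,95,148,4); im[:592,410:790]=b
c=cv2.resize(cv2.cvtColor(w['image'],cv2.COLOR_RGB2BGR)[:320,80:560],None,fx=.83,fy=.83); im[250:250+c.shape[0],:c.shape[1]]=c
cv2.imwrite('pics/c3.png',im)
E
```

```text
6.35 [0.53906684 0.13592783 0.16980622] [[-0.13, 0.991, 0.0], [0.991, 0.13, -0.0], [-0.0, 0.0, -1.0]] [-0.84  0.42  0.62  1.94 -0.31  0.87  0.07] [ 0.87463025 -0.35866167 -2.14415778] 0.22750980725044295
```

View pics/c3.png

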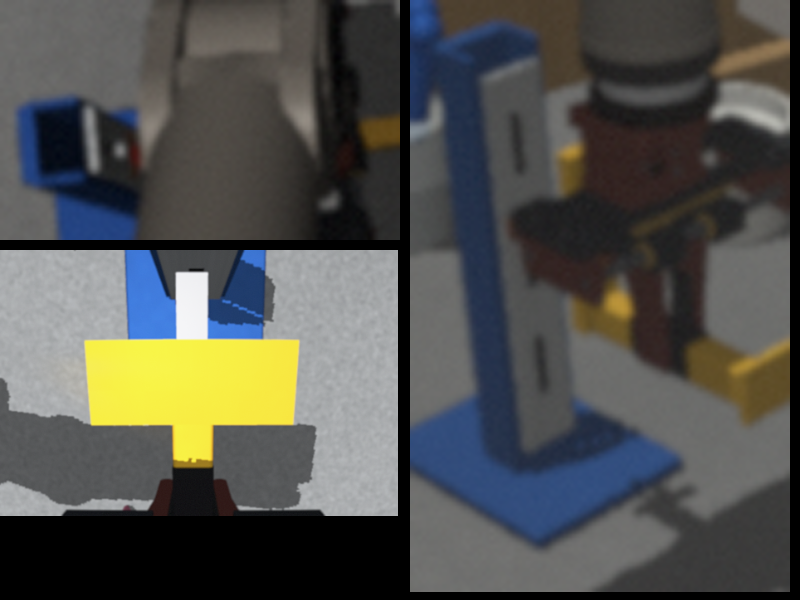

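The composite shows the bracket held in front of the strip. In the wrist view the claw neck (about 311,30 full-res) points at the post base behind it. I'll enlarge that region and compare it with projected points.

```bash
python3 - <<'E'
from h import *
import pickle;t,s,w=pickle.load(open('v3.pkl','rb'))
im=cv2.cvtColor(w['image'],cv2.COLOR_RGB2BGR)
cv2.imwrite('pics/c4.png',cv2.resize(im[0:150,210:410],None,fx=4,fy=4,interpolation=cv2.INTER_CUBIC))
print(np.round(w['eye'],3),np.round(w['attitude'],3).tolist())
th=np.radians(97.6);O=np.array([.522,.261,0]);X=np.array([np.cos(th),np.sin(th),0]);Y=np.array([-X[1],X[0],0]);Z=np.array([0,0,1])
f=lambda n,P:print(n,np.round(((np.array(proj(w,P))-[210,0])+.5)*4-.5,0))
for z in(.012,.05,.1):
  for y in(-.027,-.021,.021,.027): f(('strip',z,y),O+Y*y+Z*z)
B=np.array([.539,.1364,.170-.023]);
th=np.radians(97.5);x=np.array([np.cos(th),np.sin(th),0]);y_=np.array([-x[1],x[0],0]);B=B+.075*x
for a in((0,-.015,.122),(0,.015,.122),(-.012,-.015,.122),(-.012,.015,.122),(0,-.0025,.114),(0,.0025,.114),(.011,-.0025,.114),(.011,.0025,.114)): f(a,B+a[0]*x+a[1]*y_+a[2]*Z)
E
```

```text
[0.53  0.206 0.312] [[0.992, 0.124, 0.034], [0.129, -0.958, -0.256], [0.001, 0.258, -0.966]]
('strip', 0.012, -0.027) [548. 294.]
('strip', 0.012, -0.021) [517. 294.]
('strip', 0.012, 0.021) [300. 294.]
('strip', 0.012, 0.027) [269. 295.]
('strip', 0.05, -0.027) [569. 250.]
('strip', 0.05, -0.021) [533. 249.]
('strip', 0.05, 0.021) [283. 250.]
('strip', 0.05, 0.027) [247. 251.]
('strip', 0.1, -0.027) [608. 167.]
('strip', 0.1, -0.021) [564. 166.]
('strip', 0.1, 0.021) [252. 167.]
('strip', 0.1, 0.027) [207. 168.]
(0, -0.015, 0.122) [954. 408.]
(0, 0.015, 0.122) [-109.  409.]
(-0.012, -0.015, 0.122) [922. 828.]
(-0.012, 0.015, 0.122) [-77. 829.]
(0, -0.0025, 0.114) [496. 432.]
(0, 0.0025, 0.114) [346. 433.]
(0.011, -0.0025, 0.114) [499.  77.]
(0.011, 0.0025, 0.114) [343.  77.]
```

View pics/c4.png

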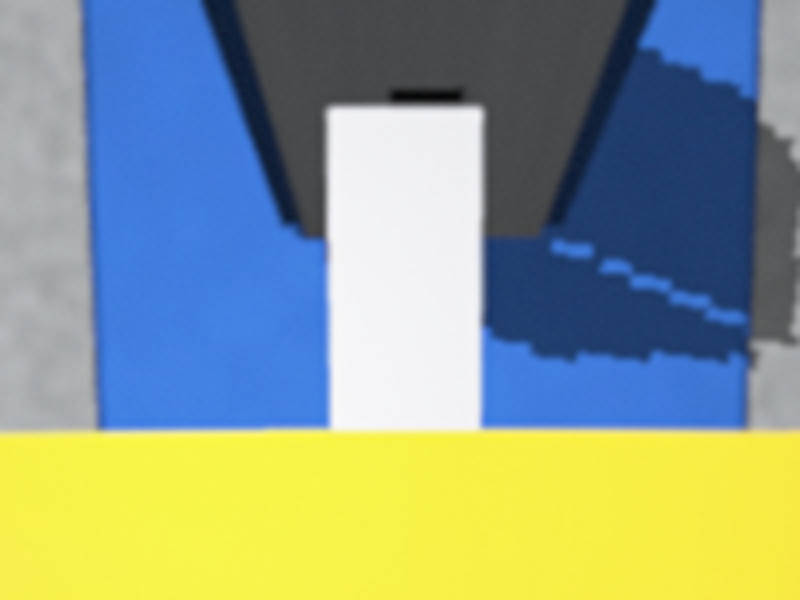

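The wrist crop shows the claw neck at columns 328–483 (centre 406), the strip's bottom corners at (303,236) and (548,236), and a slot sliver at 390–462 (centre 426). The strip is therefore about 3 mm further in +x than planned, and the yaw is good. I'll approach part-way with that correction, then look again.

Call:
carry_out(
  deltas=[
    {"tx": 1, "ty": 8, "tz": 0, "wx": 0, "wy": 0, "wz": 0, "hand": 1},
    {"tx": -1, "ty": 12, "tz": 0, "wx": 0, "wy": 0, "wz": 0, "hand": 1},
    {"tx": -1, "ty": 8, "tz": 0, "wx": 0, "wy": 0, "wz": 0, "hand": 1},
    {"tx": -0.5, "ty": 2, "tz": 0, "wx": 0, "wy": 0, "wz": 0, "hand": 1},
    {"tx": 0, "ty": 0, "tz": 0, "wx": 0, "wy": 0, "wz": 0, "hand": 1},
  ],
)

```text
time: 6.98
eef_pos: [0.5373, 0.1672, 0.1696]
tool_rot: [[-0.133, 0.991, -0.0], [0.991, 0.133, -0.0], [-0.0, -0.0, -1.0]]
force: [0.6, 0.5, -2.4]
opening: 0.225
gripper_force: 50.0
```

```bash
python3 - <<'E'
from h import *
w=get('wrist');s=get('side')
z=telemetry.sense();print(z['time'],z['eef_pos'],z['force'])
print(w['K'],np.round(w['eye'],4))
im=cv2.cvtColor(w['image'],cv2.COLOR_RGB2BGR)
cv2.imwrite('pics/c5.png',cv2.resize(im[0:150,210:410],None,fx=4,fy=4,interpolation=cv2.INTER_CUBIC))
th=np.radians(97.6);X=np.array([np.cos(th),np.sin(th),0]);Y=np.array([-X[1],X[0],0])
D=lambda x,y:((x-440+.5)/4-.5+180,(y+.5)/4-.5+130)
O=np.array([.524,.2615,0])
for n,u,nom in(('s1t',D(585,115),272),('s1b',D(592,172),226),('catch',D(600,221),197),('s2b',D(606,287),146),('s3t',D(607,336),112),('s3b',D(616,392),66)):
    e,r=ray(s,u); o=O-(X*.006 if n=='catch' else 0); p=e+r*((o-e)@X)/(r@X); print(n,np.round(1000*(p[2])-nom,1),np.round(1000*((p-O)@Y),1))
E
```

```text
7.075 [0.5374333  0.16676244 0.16969331] [ 0.42761331 -0.0847003  -1.94707489]
[[362.21229143   0.         312.39859674]
 [  0.         362.21229143 243.00385751]
 [  0.           0.           1.        ]] [0.5275 0.2372 0.3115]
s1t 2.0 4.5
s1b 8.9 3.7
catch 6.6 6.0
s2b 6.2 2.2
s3t 5.1 5.6
s3b 6.9 3.2
```

View pics/c5.png

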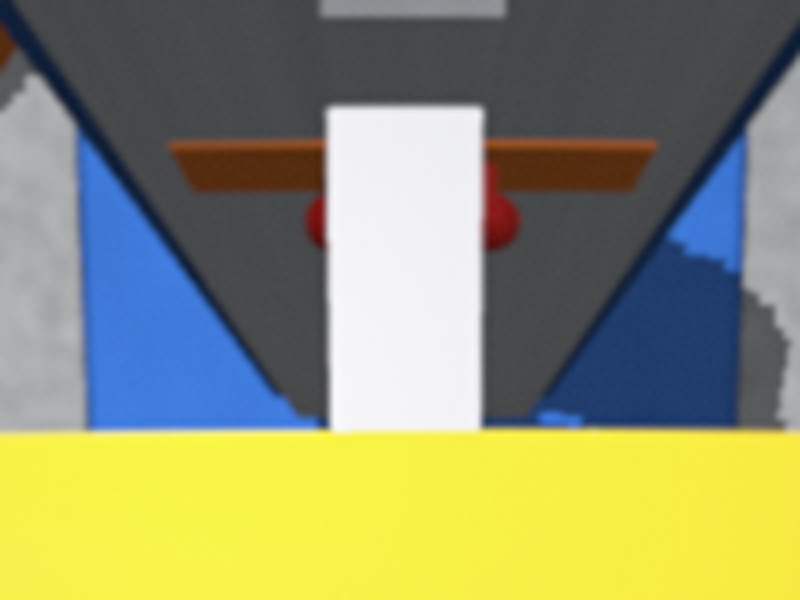

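The wrist crop now shows the claw at 328–483 (centre 406). The top slot's lower edge is at 319–506, row 16 (centre 412), and the red catch at 303–519 (centre 411). Lateral error is under 0.5 mm, strip height is about nominal, and the strip plane is about 25 mm ahead. I'll go in slowly, feeling for contact.

Call:
carry_out(
  deltas=[
    {"tx": -0.4, "ty": 5, "tz": 0, "wx": 0, "wy": 0, "wz": 0, "hand": 1},
    {"tx": -0.6, "ty": 5, "tz": 0, "wx": 0, "wy": 0, "wz": 0, "hand": 1},
    {"tx": -0.4, "ty": 4, "tz": 0, "wx": 0, "wy": 0, "wz": 0, "hand": 1},
    {"tx": -0.4, "ty": 3, "tz": 0, "wx": 0, "wy": 0, "wz": 0, "hand": 1},
    {"tx": -0.2, "ty": 2, "tz": 0, "wx": 0, "wy": 0, "wz": 0, "hand": 1},
    {"tx": 0, "ty": 0, "tz": 0, "wx": 0, "wy": 0, "wz": 0, "hand": 1},
  ],
)

```text
time: 7.82
eef_pos: [0.5354, 0.1863, 0.1696]
tool_rot: [[-0.132, 0.991, -0.0], [0.991, 0.132, 0.0], [0.0, -0.0, -1.0]]
force: [-0.3, -0.7, -1.7]
opening: 0.227
gripper_force: 50.0
```

Call:
carry_out(
  deltas=[
    {"tx": -0.2, "ty": 1.5, "tz": 0, "wx": 0, "wy": 0, "wz": 0, "hand": 1},
    {"tx": -0.2, "ty": 1.5, "tz": 0, "wx": 0, "wy": 0, "wz": 0, "hand": 1},
    {"tx": 0, "ty": 0, "tz": 0, "wx": 0, "wy": 0, "wz": 0, "hand": 1},
  ],
)

```text
time: 8.2
eef_pos: [0.535, 0.1892, 0.1696]
tool_rot: [[-0.132, 0.991, -0.0], [0.991, 0.132, 0.0], [0.0, -0.0, -1.0]]
force: [0.3, -0.5, -2.2]
opening: 0.223
gripper_force: 50.0
```

Call:
carry_out(
  deltas=[
    {"tx": -0.2, "ty": 1.5, "tz": 0, "wx": 0, "wy": 0, "wz": 0, "hand": 1},
    {"tx": 0, "ty": 0, "tz": 0, "wx": 0, "wy": 0, "wz": 0, "hand": 1},
  ],
)

```text
time: 8.45
eef_pos: [0.5348, 0.1908, 0.1697]
tool_rot: [[-0.132, 0.991, 0.0], [0.991, 0.132, 0.0], [0.0, 0.0, -1.0]]
force: [-0.0, -0.4, -1.6]
opening: 0.226
gripper_force: 50.0
```

Call:
carry_out(
  deltas=[
    {"tx": -0.2, "ty": 1.5, "tz": 0, "wx": 0, "wy": 0, "wz": 0, "hand": 1},
    {"tx": 0, "ty": 0, "tz": 0, "wx": 0, "wy": 0, "wz": 0, "hand": 1},
  ],
)

```text
time: 8.7
eef_pos: [0.5346, 0.1923, 0.1697]
tool_rot: [[-0.132, 0.991, -0.0], [0.991, 0.132, 0.0], [0.0, -0.0, -1.0]]
force: [-0.3, -0.2, -2.1]
opening: 0.226
gripper_force: 50.0
```

Call:
carry_out(
  deltas=[
    {"tx": -0.1, "ty": 1, "tz": 0, "wx": 0, "wy": 0, "wz": 0, "hand": 1},
    {"tx": 0, "ty": 0, "tz": 0, "wx": 0, "wy": 0, "wz": 0, "hand": 1},
  ],
)

```text
time: 8.95
eef_pos: [0.5345, 0.1931, 0.1697]
tool_rot: [[-0.132, 0.991, 0.0], [0.991, 0.132, 0.0], [0.0, 0.0, -1.0]]
force: [-0.0, 0.6, -1.0]
opening: 0.224
gripper_force: 50.0
```

Call:
carry_out(
  deltas=[
    {"tx": -0.1, "ty": 1, "tz": 0, "wx": 0, "wy": 0, "wz": 0, "hand": 1},
    {"tx": 0, "ty": 0, "tz": 0, "wx": 0, "wy": 0, "wz": 0, "hand": 1},
  ],
)

```text
time: 9.2
eef_pos: [0.5345, 0.1932, 0.1696]
tool_rot: [[-0.131, 0.991, -0.0], [0.991, 0.131, -0.001], [-0.001, -0.0, -1.0]]
force: [-0.1, -3.6, -1.4]
opening: 0.22
gripper_force: 50.0
```

```bash
python3 - <<'E'
from h import *
w=get('wrist')
z=telemetry.sense();print(z['time'],z['eef_pos'],z['force'])
im=cv2.cvtColor(w['image'],cv2.COLOR_RGB2BGR)
cv2.imwrite('pics/c6.png',cv2.resize(im[0:150,210:410],None,fx=4,fy=4,interpolation=cv2.INTER_CUBIC))
E
```

```text
9.25 [0.53446852 0.19327788 0.16963548] [ 0.22087806 -3.97235206 -0.51605259]
```

View pics/c6.png

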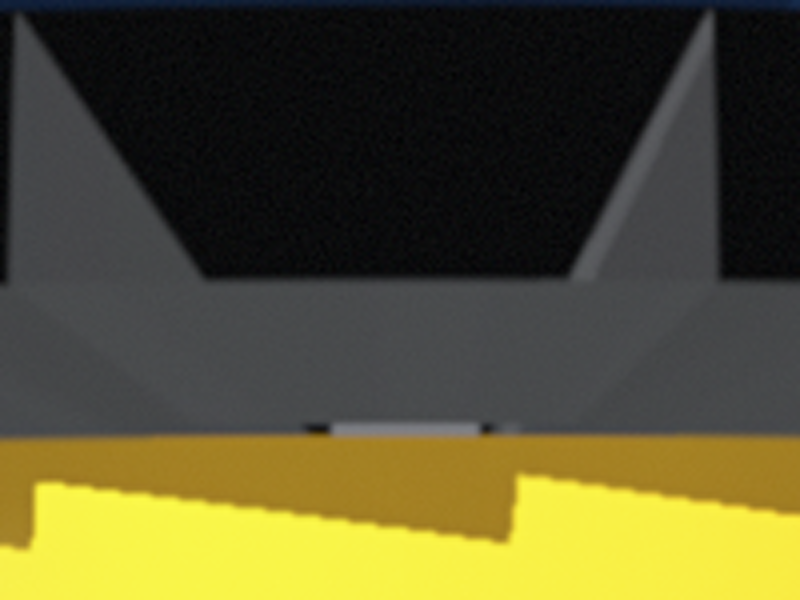

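Contact: the back face rests on the strip at -3.6 N. The claw (330–480) is inside the slot (305–520). I'll press straight down in small steps.

Call:
carry_out(
  deltas=[
    {"tx": 0, "ty": 0, "tz": -2, "wx": 0, "wy": 0, "wz": 0, "hand": 1},
    {"tx": 0, "ty": 0, "tz": -2, "wx": 0, "wy": 0, "wz": 0, "hand": 1},
    {"tx": 0, "ty": 0, "tz": -2, "wx": 0, "wy": 0, "wz": 0, "hand": 1},
    {"tx": 0, "ty": 0, "tz": 0, "wx": 0, "wy": 0, "wz": 0, "hand": 1},
  ],
  force=60,
)

```text
time: 9.75
eef_pos: [0.5346, 0.1933, 0.1633]
tool_rot: [[-0.131, 0.991, 0.0], [0.991, 0.131, -0.001], [-0.001, -0.0, -1.0]]
force: [0.9, -4.4, -2.1]
opening: 0.225
gripper_force: 60.0
```

Call:
carry_out(
  deltas=[
    {"tx": 0, "ty": 0, "tz": -1.5, "wx": 0, "wy": 0, "wz": 0, "hand": 1},
    {"tx": 0, "ty": 0, "tz": -1.5, "wx": 0, "wy": 0, "wz": 0, "hand": 1},
    {"tx": 0, "ty": 0, "tz": 0, "wx": 0, "wy": 0, "wz": 0, "hand": 1},
  ],
)

```text
time: 10.12
eef_pos: [0.5346, 0.1933, 0.1604]
tool_rot: [[-0.131, 0.991, 0.0], [0.991, 0.131, -0.001], [-0.001, 0.0, -1.0]]
force: [2.0, -4.4, -2.1]
opening: 0.222
gripper_force: 60.0
```

Call:
carry_out(
  deltas=[
    {"tx": 0, "ty": 0, "tz": -1.5, "wx": 0, "wy": 0, "wz": 0, "hand": 1},
    {"tx": 0, "ty": 0, "tz": 0, "wx": 0, "wy": 0, "wz": 0, "hand": 1},
  ],
)

```text
time: 10.38
eef_pos: [0.5346, 0.1933, 0.1589]
tool_rot: [[-0.131, 0.991, 0.0], [0.991, 0.131, -0.001], [-0.001, 0.0, -1.0]]
force: [1.2, -5.0, -1.6]
opening: 0.223
gripper_force: 60.0
```

Call:
carry_out(
  deltas=[
    {"tx": 0, "ty": 0, "tz": -1.5, "wx": 0, "wy": 0, "wz": 0, "hand": 1},
    {"tx": 0, "ty": 0, "tz": 0, "wx": 0, "wy": 0, "wz": 0, "hand": 1},
  ],
)

```text
time: 10.62
eef_pos: [0.5346, 0.1933, 0.1574]
tool_rot: [[-0.131, 0.991, 0.0], [0.991, 0.131, -0.001], [-0.001, 0.0, -1.0]]
force: [1.6, -5.1, -2.1]
opening: 0.228
gripper_force: 60.0
```

Call:
carry_out(
  deltas=[
    {"tx": 0, "ty": 0, "tz": -1.5, "wx": 0, "wy": 0, "wz": 0, "hand": 1},
    {"tx": 0, "ty": 0, "tz": 0, "wx": 0, "wy": 0, "wz": 0, "hand": 1},
  ],
)

```text
time: 10.88
eef_pos: [0.5347, 0.1932, 0.1561]
tool_rot: [[-0.131, 0.991, 0.0], [0.991, 0.131, -0.001], [-0.001, 0.0, -1.0]]
force: [0.8, -5.8, 0.2]
opening: 0.222
gripper_force: 60.0
```

Call:
carry_out(
  deltas=[
    {"tx": 0, "ty": 0, "tz": -1, "wx": 0, "wy": 0, "wz": 0, "hand": 1},
    {"tx": 0, "ty": 0, "tz": 0, "wx": 0, "wy": 0, "wz": 0, "hand": 1},
  ],
)

```text
time: 11.12
eef_pos: [0.5349, 0.1932, 0.1555]
tool_rot: [[-0.131, 0.991, 0.001], [0.991, 0.131, -0.0], [-0.0, 0.001, -1.0]]
force: [0.6, -6.6, 2.4]
opening: 0.225
gripper_force: 60.0
```

Call:
carry_out(
  deltas=[
    {"tx": 0, "ty": 0, "tz": -1, "wx": 0, "wy": 0, "wz": 0, "hand": 1},
    {"tx": 0, "ty": 0, "tz": 0, "wx": 0, "wy": 0, "wz": 0, "hand": 1},
  ],
)

```text
time: 11.38
eef_pos: [0.5352, 0.1933, 0.1547]
tool_rot: [[-0.131, 0.991, 0.001], [0.991, 0.131, -0.0], [-0.0, 0.001, -1.0]]
force: [0.3, -6.6, 4.3]
opening: 0.22
gripper_force: 60.0
```

Call:
carry_out(
  deltas=[
    {"tx": 0, "ty": 0, "tz": -1, "wx": 0, "wy": 0, "wz": 0, "hand": 1},
    {"tx": 0, "ty": 0, "tz": 0, "wx": 0, "wy": 0, "wz": 0, "hand": 1},
  ],
)

```text
time: 11.62
eef_pos: [0.5353, 0.1932, 0.1538]
tool_rot: [[-0.131, 0.991, 0.001], [0.991, 0.131, -0.0], [-0.0, 0.001, -1.0]]
force: [0.5, -6.7, 4.3]
opening: 0.226
gripper_force: 60.0
```

Call:
carry_out(
  deltas=[
    {"tx": 0, "ty": 0, "tz": -1, "wx": 0, "wy": 0, "wz": 0, "hand": 1},
    {"tx": 0, "ty": 0, "tz": 0, "wx": 0, "wy": 0, "wz": 0, "hand": 1},
  ],
)

```text
time: 11.88
eef_pos: [0.5354, 0.1932, 0.1528]
tool_rot: [[-0.131, 0.991, 0.002], [0.991, 0.131, -0.0], [-0.0, 0.002, -1.0]]
force: [1.4, -6.7, 4.0]
opening: 0.225
gripper_force: 60.0
```

Call:
carry_out(
  deltas=[
    {"tx": 0, "ty": 0, "tz": -1, "wx": 0, "wy": 0, "wz": 0, "hand": 1},
    {"tx": 0, "ty": 0, "tz": 0, "wx": 0, "wy": 0, "wz": 0, "hand": 1},
  ],
)

```text
time: 12.12
eef_pos: [0.5355, 0.1931, 0.1518]
tool_rot: [[-0.131, 0.991, 0.002], [0.991, 0.131, -0.0], [-0.0, 0.002, -1.0]]
force: [0.3, -6.6, 3.4]
opening: 0.225
gripper_force: 60.0
```

Call:
carry_out(
  deltas=[
    {"tx": 0, "ty": 0, "tz": -1, "wx": 0, "wy": 0, "wz": 0, "hand": 1},
    {"tx": 0, "ty": 0, "tz": 0, "wx": 0, "wy": 0, "wz": 0, "hand": 1},
  ],
)

```text
time: 12.38
eef_pos: [0.5357, 0.1931, 0.151]
tool_rot: [[-0.13, 0.991, 0.002], [0.991, 0.13, 0.0], [-0.0, 0.002, -1.0]]
force: [0.8, -6.7, 4.3]
opening: 0.222
gripper_force: 60.0
```

Call:
carry_out(
  deltas=[
    {"tx": 0, "ty": 0, "tz": -1, "wx": 0, "wy": 0, "wz": 0, "hand": 1},
    {"tx": 0, "ty": 0, "tz": 0, "wx": 0, "wy": 0, "wz": 0, "hand": 1},
  ],
)

```text
time: 12.62
eef_pos: [0.5358, 0.1932, 0.1502]
tool_rot: [[-0.131, 0.991, 0.003], [0.991, 0.131, 0.0], [-0.0, 0.003, -1.0]]
force: [0.8, -6.0, 5.4]
opening: 0.226
gripper_force: 60.0
```

Call:
carry_out(
  deltas=[
    {"tx": 0, "ty": 0, "tz": -1, "wx": 0, "wy": 0, "wz": 0, "hand": 1},
    {"tx": 0, "ty": 0, "tz": 0, "wx": 0, "wy": 0, "wz": 0, "hand": 1},
  ],
)

```text
time: 12.88
eef_pos: [0.536, 0.1932, 0.1493]
tool_rot: [[-0.131, 0.991, 0.003], [0.991, 0.131, 0.0], [0.0, 0.003, -1.0]]
force: [1.4, -7.4, 6.2]
opening: 0.22
gripper_force: 60.0
```

Call:
carry_out(
  deltas=[
    {"tx": 0, "ty": 0, "tz": -1, "wx": 0, "wy": 0, "wz": 0, "hand": 1},
    {"tx": 0, "ty": 0, "tz": 0, "wx": 0, "wy": 0, "wz": 0, "hand": 1},
  ],
)

```text
time: 13.12
eef_pos: [0.5361, 0.1932, 0.1484]
tool_rot: [[-0.13, 0.991, 0.003], [0.991, 0.13, 0.001], [0.0, 0.003, -1.0]]
force: [1.0, -6.3, 7.0]
opening: 0.221
gripper_force: 60.0
```

Call:
carry_out(
  deltas=[
    {"tx": 0, "ty": 0, "tz": -1, "wx": 0, "wy": 0, "wz": 0, "hand": 1},
    {"tx": 0, "ty": 0, "tz": 0, "wx": 0, "wy": 0, "wz": 0, "hand": 1},
  ],
)

```text
time: 13.38
eef_pos: [0.5355, 0.193, 0.1466]
tool_rot: [[-0.13, 0.991, 0.002], [0.991, 0.13, -0.0], [-0.001, 0.002, -1.0]]
force: [2.5, -5.8, -0.4]
opening: 0.226
gripper_force: 60.0
```

Call:
carry_out(
  deltas=[
    {"tx": 0, "ty": 0, "tz": -1, "wx": 0, "wy": 0, "wz": 0, "hand": 1},
    {"tx": 0, "ty": 0, "tz": 0, "wx": 0, "wy": 0, "wz": 0, "hand": 1},
  ],
)

```text
time: 13.62
eef_pos: [0.534, 0.1932, 0.1444]
tool_rot: [[-0.132, 0.991, -0.001], [0.991, 0.132, -0.001], [-0.001, -0.001, -1.0]]
force: [0.9, -4.7, -4.0]
opening: 0.224
gripper_force: 60.0
```

Call:
carry_out(
  deltas=[
    {"tx": 0, "ty": 0, "tz": -0.5, "wx": 0, "wy": 0, "wz": 0, "hand": 1},
    {"tx": 0, "ty": 0, "tz": 0, "wx": 0, "wy": 0, "wz": 0, "hand": 1},
  ],
)

```text
time: 13.88
eef_pos: [0.5341, 0.1932, 0.1442]
tool_rot: [[-0.132, 0.991, -0.001], [0.991, 0.132, -0.001], [-0.001, -0.001, -1.0]]
force: [-0.1, -5.0, -2.4]
opening: 0.225
gripper_force: 60.0
```

The force fell from +7 to -2.4 N, so the catch has snapped. I'll keep pressing gently until the necks rest.

Call:
carry_out(
  deltas=[
    {"tx": 0, "ty": 0, "tz": -1, "wx": 0, "wy": 0, "wz": 0, "hand": 1},
    {"tx": 0, "ty": 0, "tz": 0, "wx": 0, "wy": 0, "wz": 0, "hand": 1},
  ],
)

```text
time: 14.12
eef_pos: [0.5344, 0.1932, 0.1435]
tool_rot: [[-0.132, 0.991, -0.0], [0.991, 0.132, -0.001], [-0.001, -0.0, -1.0]]
force: [0.5, -6.1, -0.9]
opening: 0.226
gripper_force: 60.0
```

Call:
carry_out(
  deltas=[
    {"tx": 0, "ty": 0, "tz": -1, "wx": 0, "wy": 0, "wz": 0, "hand": 1},
    {"tx": 0, "ty": 0, "tz": 0, "wx": 0, "wy": 0, "wz": 0, "hand": 1},
  ],
)

```text
time: 14.38
eef_pos: [0.5346, 0.1932, 0.1426]
tool_rot: [[-0.131, 0.991, 0.0], [0.991, 0.131, -0.001], [-0.001, 0.0, -1.0]]
force: [0.7, -5.4, -1.0]
opening: 0.222
gripper_force: 60.0
```

Call:
carry_out(
  deltas=[
    {"tx": 0, "ty": 0, "tz": -0.7, "wx": 0, "wy": 0, "wz": 0, "hand": 1},
    {"tx": 0, "ty": 0, "tz": 0, "wx": 0, "wy": 0, "wz": 0, "hand": 1},
  ],
)

```text
time: 14.62
eef_pos: [0.5347, 0.1932, 0.1419]
tool_rot: [[-0.132, 0.991, 0.0], [0.991, 0.132, -0.001], [-0.001, 0.0, -1.0]]
force: [1.0, -5.9, -0.5]
opening: 0.224
gripper_force: 60.0
```

Call:
carry_out(
  deltas=[
    {"tx": 0, "ty": 0, "tz": -0.7, "wx": 0, "wy": 0, "wz": 0, "hand": 1},
    {"tx": 0, "ty": 0, "tz": 0, "wx": 0, "wy": 0, "wz": 0, "hand": 1},
  ],
)

```text
time: 14.88
eef_pos: [0.5348, 0.1931, 0.1414]
tool_rot: [[-0.131, 0.991, 0.0], [0.991, 0.131, -0.001], [-0.001, 0.0, -1.0]]
force: [-0.2, -5.7, 2.2]
opening: 0.225
gripper_force: 60.0
```

Call:
carry_out(
  deltas=[
    {"tx": 0, "ty": 0, "tz": -0.7, "wx": 0, "wy": 0, "wz": 0, "hand": 1},
    {"tx": 0, "ty": 0, "tz": 0, "wx": 0, "wy": 0, "wz": 0, "hand": 1},
  ],
)

```text
time: 15.12
eef_pos: [0.5349, 0.1931, 0.1411]
tool_rot: [[-0.131, 0.991, 0.001], [0.991, 0.131, -0.0], [-0.0, 0.0, -1.0]]
force: [-1.1, -6.2, 5.0]
opening: 0.227
gripper_force: 60.0
```

Call:
carry_out(
  deltas=[
    {"tx": 0, "ty": 0, "tz": -0.7, "wx": 0, "wy": 0, "wz": 0, "hand": 1},
    {"tx": 0, "ty": 0, "tz": 0, "wx": 0, "wy": 0, "wz": 0, "hand": 1},
  ],
)

```text
time: 15.38
eef_pos: [0.5351, 0.1932, 0.1409]
tool_rot: [[-0.131, 0.991, 0.001], [0.991, 0.131, 0.0], [-0.0, 0.001, -1.0]]
force: [-2.4, -7.2, 9.2]
opening: 0.225
gripper_force: 60.0
```

The necks are resting: z stalled at 141 mm as the force climbed to 9 N. I'll unload, release and rise.

Call:
carry_out(
  deltas=[
    {"tx": 0, "ty": -0.3, "tz": 0.8, "wx": 0, "wy": 0, "wz": 0, "hand": 1},
    {"tx": 0, "ty": -0.3, "tz": 0.5, "wx": 0, "wy": 0, "wz": 0, "hand": 1},
    {"tx": 0, "ty": 0, "tz": 0, "wx": 0, "wy": 0, "wz": 0, "hand": 0.7},
    {"tx": 0, "ty": 0, "tz": 0, "wx": 0, "wy": 0, "wz": 0, "hand": 0.5},
    {"tx": 0, "ty": 0, "tz": 0, "wx": 0, "wy": 0, "wz": 0, "hand": 0.4},
    {"tx": 0, "ty": 0, "tz": 0, "wx": 0, "wy": 0, "wz": 0, "hand": 0.4},
    {"tx": 0, "ty": 0, "tz": 0, "wx": 0, "wy": 0, "wz": 0, "hand": 0.4},
  ],
)

```text
time: 16.25
eef_pos: [0.5344, 0.1936, 0.1412]
tool_rot: [[-0.132, 0.991, -0.0], [0.991, 0.132, 0.0], [0.0, 0.0, -1.0]]
force: [0.5, -0.1, 0.8]
opening: 0.597
gripper_force: 0.0
```

Call:
carry_out(
  deltas=[
    {"tx": 0, "ty": 0, "tz": 10, "wx": 0, "wy": 0, "wz": 0, "hand": 0.4},
    {"tx": 0, "ty": 0, "tz": 20, "wx": 0, "wy": 0, "wz": 0, "hand": 0.4},
    {"tx": 0, "ty": 0, "tz": 40, "wx": 0, "wy": 0, "wz": 0, "hand": 0.4},
    {"tx": 0, "ty": 0, "tz": 50, "wx": 0, "wy": 0, "wz": 0, "hand": 0.4},
    {"tx": 0, "ty": -20, "tz": 50, "wx": 0, "wy": 0, "wz": 0, "hand": 0.4},
    {"tx": 0, "ty": -50, "tz": 20, "wx": 0, "wy": 0, "wz": 0, "hand": 0.4},
    {"tx": 0, "ty": -50, "tz": 0, "wx": 0, "wy": 0, "wz": 0, "hand": 0.4},
    {"tx": 0, "ty": -50, "tz": 0, "wx": 0, "wy": 0, "wz": 0, "hand": 0.4},
  ],
)

```text
time: 17.25
eef_pos: [0.5344, 0.0218, 0.3323]
tool_rot: [[-0.132, 0.991, 0.002], [0.991, 0.132, 0.001], [0.001, 0.002, -1.0]]
force: [0.6, -1.0, -0.8]
opening: 0.597
gripper_force: 0.0
```

Call:
carry_out(
  deltas=[
    {"tx": 0, "ty": -50, "tz": 0, "wx": 0, "wy": 0, "wz": 0, "hand": 0.4},
    {"tx": 0, "ty": 0, "tz": 0, "wx": 0, "wy": 0, "wz": 0, "hand": 0.4},
    {"tx": 0, "ty": 0, "tz": 0, "wx": 0, "wy": 0, "wz": 0, "hand": 0.4},
  ],
)

```text
time: 17.62
eef_pos: [0.5344, -0.026, 0.3315]
tool_rot: [[-0.132, 0.991, 0.0], [0.991, 0.132, 0.001], [0.001, 0.0, -1.0]]
force: [-0.5, 1.1, -0.7]
opening: 0.599
gripper_force: 0.0
```

```bash
python3 - <<'E'
from h import *
s=get('side');t=get('top')
def crop(d,x,y,w,h,k): return cv2.resize(cv2.cvtColor(d['image'],cv2.COLOR_RGB2BGR)[y:y+h,x:x+w],None,fx=k,fy=k,interpolation=cv2.INTER_CUBIC)
im=np.zeros((600,800,3),np.uint8); im[:592,:400]=crop(s,180,130,100,148,4); im[:240,410:790]=crop(t,180,230,95,60,4); im[300:600,400:800]=crop(s,0,0,640,480,.625)
cv2.imwrite('pics/c7.png',im); z=telemetry.sense();print(z['time'],z['force'],z['eef_pos'])
E
```

```text
17.725 [ 0.04523528 -0.22168572 -0.32721197] [ 0.53452138 -0.02493543  0.33122078]
```

View pics/c7.png

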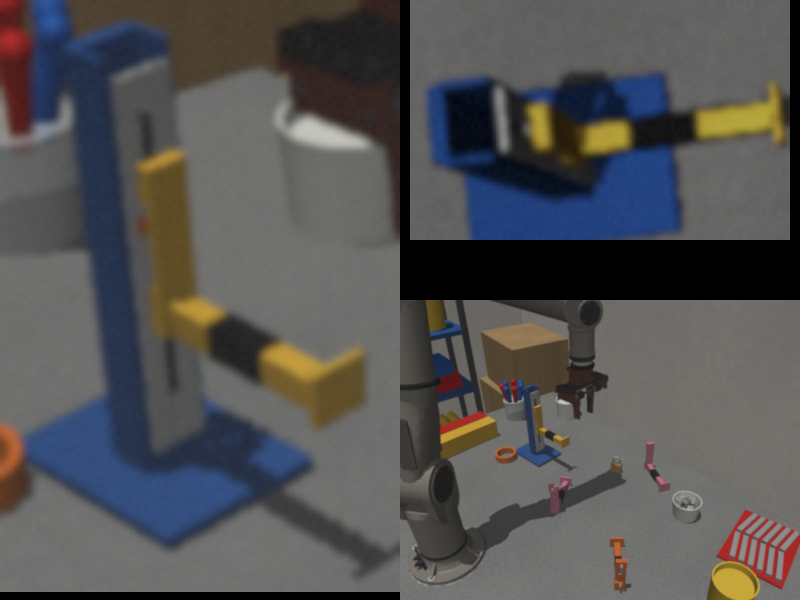

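The picture shows the bracket hanging level and square on the strip (plate about (165,230), sleeve (237,345) in the crop). The gripper is clear and the other goods haven't moved.

```bash
python3 -c "
from workcell import order;print(order.job_done())"
```

```text
the job is handed in; nothing more can be done
None
```

The yellow bracket is hooked into the two upper slots and pressed home until the catch snapped (force dropped from about +7 to -2.4 N, peak about 9 N). I released it, left the other goods where they were, and handed the job in at about 18 s; no result came back.

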